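Shut the bench tool chest for the night

TASK

Close up the grey tool chest on the bench without gripping, lifting or picking up anything: with the fingertips push both of its drawers fully home, and only then push its lid all the way down shut. Push gently, no slamming or forcing, leave the loose tools, jar and bottle where they are, and finish with the hand clear of everything.

Things in the scene. Friction and masses are not known exactly. Their poses are not given: they have to be found in the camera images.
- chest: grey steel tool chest fixed to the bench, 160 deep (x) x 360 wide (y), rim 98 high, drawers on its front (-x) side. Origin: centre of its underside, on the bench; x points from the front to the back, y to its left, z up. Front face at x = -80. Under the lid is an open till, floor 66 above the bench. Two drawers side by side, centred at y = +100 and -100, with a plain block between them
- drawer_left (a joint): how far the left (+y) drawer is out, m: 0 fully home and flush, grows as it slides out along the chest's -x, stop at 0.11; starts 0.03 to 0.065 out. Rubs with about 2 N and stays where it is left; a rubber buffer at the end of its travel gives about 1 mm
- drawer_right (a joint): the same for the right (-y) drawer
- drawer_left_knob (a point): centre of the outer (-x) end face of the left drawer's round steel knob, which is 18 in diameter and stands 22 out from the middle of the drawer front's width, its centre 48 above the bench. The drawer front is 126 wide and spans 10 to 58 above the bench. The chest's rim (98 high) lies above, so keep the gripper's body above it when the drawer comes home. Axes as the chest's
- drawer_right_knob (a point): the same point on the right drawer's knob
- lid (a joint): opening angle of the lid, rad: 0 shut flat on the rim, grows as the front edge swings up and back; starts 0.9 to 1.2 (leaning open, hinge along the back). The hinge is stiff: the lid stays at any angle and takes about 1 to 3 N at its free edge to push down; rubber buffers under it give 1 to 2 mm when it is shut
- lid_hinge (a point): middle of the lid's hinge line, which runs along the chest's y at its back (chest x = +80, z = 98); its axes turn with the lid: -x points to the free edge, z out of the lid's outer face
- lid_edge (a point): middle of the lid's free edge, on its outer (upper when shut) face; the lid is a steel plate 168 from hinge to free edge, 364 wide, 8 thick, its outer face 8 off the hinge line. A dark carrying handle stands 22 proud on the outer face, halfway (80) from the hinge, 120 long along y, in the middle. Axes as lid_hinge
- stone: grey sharpening stone 50 x 130 x 22 lying loose in the chest's till; origin: centre of its underside
- jar: small jar, 36 in diameter, 55 high, standing on the bench in front of the block between the two drawers; origin: centre of its underside
- oil: white bottle, 48 in diameter, 130 high, standing on the bench to the left of the chest; origin: centre of its underside
- scissors: pair of scissors about 180 long, 9 high, lying on the bench to the right of the chest; origin at the pivot on the bench, blades to +x
- hammer: hammer lying on the bench between robot and chest, about 260 long, 26 high; origin near its middle, underside; its x runs from handle to head
- screwdriver: screwdriver lying on the bench between robot and chest, about 200 long, 26 high; origin near its middle, underside; its x runs from handle to tip
- pot: steel cup, 70 in diameter, 70 high, standing on the bench to the right, beyond the scissors; origin: centre of its underside

How it is judged:
By the outcome, as a careful person would: the job done as asked, in the order asked, and still so for the second after the job is handed in, with the robot touching nothing.
It also fails if it takes over 54 s, if anything falls off the work surface, if the arm or the gripper's body presses on something with over 40 N, if the wrist force passes 120 N, or if a joint passes its speed limit or range.

ROBOT

A 6-joint arm with a two-finger parallel gripper is mounted at the origin on the work surface. World frame = base frame: x ahead of the robot, y to its left, z up, the work surface at z = 0. Lengths are in m, angles in rad, forces in N, time in s.
With the tool pointing down it reaches from about 0.35 to 0.775 m from the base axis. Payload 5.5 kg.
Tool frame: the origin (TCP) lies between the finger pads; the fingertips stand 8 mm ahead of it and the grasp point (between the pads) lies 11 mm behind it; z points along the fingers, y is the line along which they close (so a half turn about z gives the same grasp; the last joint's range is limited). The gripper opens to 85 mm and grips with 20 to 120 N. Pads are 22 mm wide; open, the fingers measure 114 mm over their backs; the gripper's body (76 mm by 85 mm) begins 54 mm behind the grasp point. The pads swing forward as they close: fully open they stand 13 mm farther back than shut.
Start: joints at [1.101, 0.313, 0.046, 1.304, 0, 1.431], TCP at [0.186, 0.544, 0.239] pointing down, gripper open.
Joint ranges: [-2.76, 2.76], [-0.86, 1.69], [-1.03, 1.26], [-2.2, 2.34], [-1.47, 1.5], [-3.14, 3.14]. Speed limits (rad/s): [2.57, 2.57, 3.14, 3.14, 3.14, 3.14].

INTERFACE

Orientations are given as a unit quaternion [w, x, y, z].
In Python, from workcell import env gives the robot as it stands.
- The arm moves only by the tool move_arm, never from a script. Its argument "moves" is one flat list of numbers, 5 for each row, row after row: the shift along the world's x, y, z in m, then the turn about the world's z in rad, then the finger opening in m, from 0 to 0.0854. A call has 1 to 12 rows; each row is the pose to reach, as a shift and turn from the pose commanded when the call began; what a row does not reach only later rows make up. A row lasts 1/12 s, in which the tool goes at most 41.7 mm and 7.16 degrees, less where a joint would pass 70% of its speed; a pose out of reach is approached as far as the arm can. A call with a gripper value outside its range is refused whole. The fingers move at their own pace and stop on an object; "newtons" is the grip in N (left out, the last holds). Time passes only in rows, so rows that repeat a pose let the fingers close. It gives the time, the measured TCP pose, the force, the opening and the grip force at its end, in the units of the state.
- env.get_state(): the state, without advancing time (a new reading comes with each control period).
- env.read_camera(name): name is "scene" or "top" or "wrist"; returns a dict with "pixels" (480x640x3 uint8, red, green, blue), "camera_matrix" (3x3 intrinsics, pixels), "rvec" (rotation vector, rad) and "tvec" (3), from world to camera coordinates, as OpenCV has them. Camera axes: x right, y down, z forward; pixel columns grow to the right and rows downward; lengths in m; the calibration is good to about 2 mm. A picture is of the moment at which its call begins. There is no depth.
- env.hand_in(): hands the job in; it is judged then, once.
The state is a dict: "clock": time; "joint_pos": joint angles; "qvel": joint speeds; "tau": joint torques, N m; "tcp_pos": TCP position; "orientation": TCP orientation; "wrist_force": force on the tool from outside, world axes, zero at the start; "ft_torque": the same for the moment, N m; "finger_gap": finger opening in m; "grip_force": force on a finger pad.
Only numpy, scipy, OpenCV 4.12 (cv2) and the standard library are available. Lean on these libraries where they do the work, as an engineer would, in place of code of your own. Each camera call takes 0.05 s, during which the arm holds its last target. There are 200 camera calls.

## Working session

There is one attempt and no reset: what is moved stays moved. The work goes in short steps, Python scripts to look and compute and a tool call to move; the robot and the scene stay as the last step left them, time stands still between calls to the robot, and variables do not carry over. Pictures are saved under pics/ and viewed, at most 10 in all, crops included, and the job is handed in when it is done.

Besides the shell and the picture viewer there is one more tool, called after ">>>" as a command line: name --argument value ..., lists and objects as JSON in quotes. move_arm: Moves the arm, as the interface text tells. Its arguments: {"type":"object","properties":{"moves":{"type":"array"},"newtons":{"type":"number"}},"required":["moves"]}

```bash
mkdir -p pics
cat > h.py <<'E'
import numpy as np, cv2
from workcell import env
def snap(n,f):
    c=env.read_camera(n); cv2.imwrite('pics/'+f,c['pixels'][:,:,::-1]); 
    np.savez('pics/'+f+'.npz',**{k:np.array(c[k]) for k in c}); return c
def ray(c,u,v):
    R=cv2.Rodrigues(np.array(c['rvec'],float))[0]; t=np.array(c['tvec'],float).ravel()
    d=R.T@np.linalg.inv(np.array(c['camera_matrix']))@np.array([u,v,1.]); return -R.T@t,d
def onz(c,u,v,z):
    o,d=ray(c,u,v); return o+d*(z-o[2])/d[2]
def proj(c,p):
    return cv2.projectPoints(np.array(p,float).reshape(-1,1,3),np.array(c['rvec'],float),np.array(c['tvec'],float),np.array(c['camera_matrix']),None)[0].reshape(-1,2)
def tri(c1,p1,c2,p2):
    A=[];b=[]
    for c,p in((c1,p1),(c2,p2)):
        o,d=ray(c,*p); d/=np.linalg.norm(d); M=np.eye(3)-np.outer(d,d); A.append(M); b.append(M@o)
    return np.linalg.lstsq(np.vstack(A),np.hstack(b),rcond=None)[0]
def load(f): return dict(np.load('pics/'+f+'.npz'))
E
python3 - <<'E'
from h import *
for n in('scene','top'):
    c=snap(n,n+'0.png'); print(n,ray(c,320,240))
s=env.get_state(); print(s['clock'],s['tcp_pos'],s['orientation'],s['wrist_force'])
E
```

```text
scene (array([-0.02291963, -0.48472434,  0.8899717 ]), array([ 0.52964993,  0.40687321, -0.74431086]))
top (array([ 0.42118162, -0.06537703,  1.34713534]), array([ 0.09300149,  0.02032226, -0.99546226]))
0.1 [0.18600128 0.54361983 0.23847644] [-2.54977679e-04  1.64133050e-01  9.86437864e-01 -7.85678155e-04] [-0.04637289  0.67889571 -0.63207131]
```

View pics/top0.png

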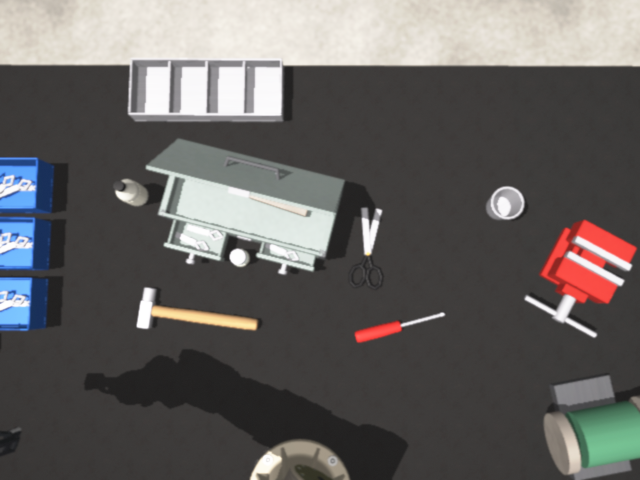

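View pics/scene0.png

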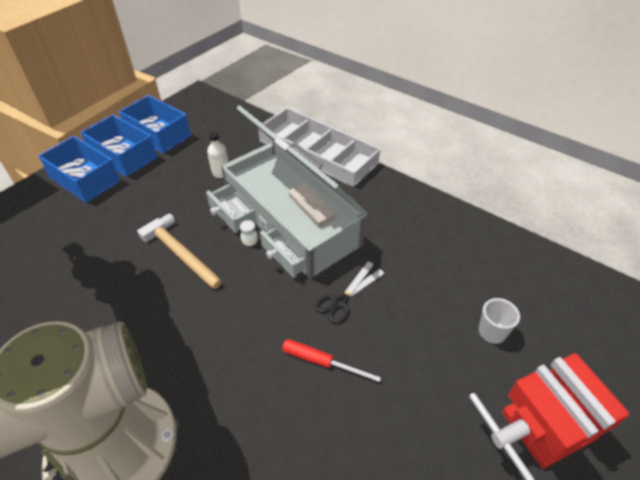

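Run:
```python
import cv2
a=cv2.imread('pics/top0.png')[130:285,110:390]; b=cv2.imread('pics/scene0.png')[95:285,190:400]
cv2.imwrite('pics/a.png',cv2.resize(a,(784,434),interpolation=cv2.INTER_CUBIC)); cv2.imwrite('pics/b.png',cv2.resize(b,(630,570),interpolation=cv2.INTER_CUBIC))
```

```text
(no output)
```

View pics/a.png

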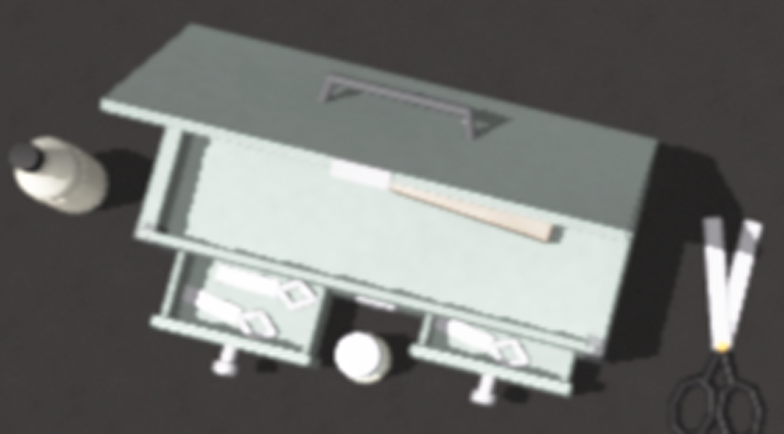

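View pics/b.png

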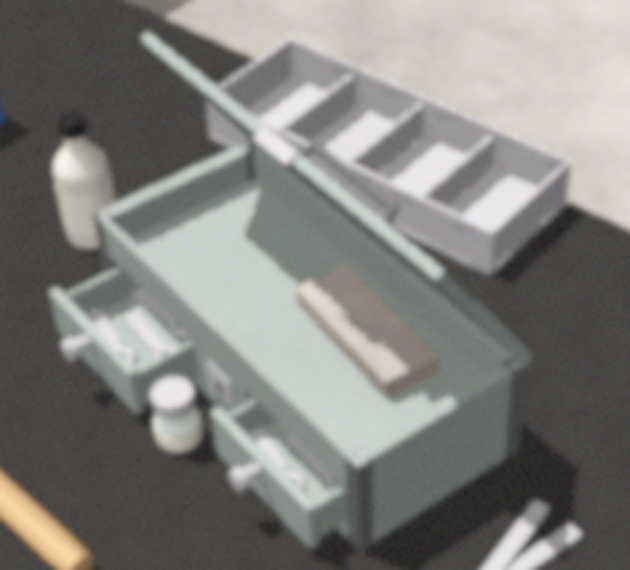

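Run:
```python
from h import *
T=load('top0.png');S=load('scene0.png');np.set_printoptions(precision=4,suppress=True)
a=lambda u,v:(110+(u+.5)/2.8-.5,130+(v+.5)/2.8-.5); b=lambda u,v:(190+(u+.5)/3-.5,95+(v+.5)/3-.5)
L=onz(T,*a(136,237),.098);R=onz(T,*a(605,355),.098)
print('rimTop',L,R,np.linalg.norm(L-R)); 
L2=onz(S,*b(101,222),.098);R2=onz(S,*b(358,468),.098);print('rimS',L2,R2,np.linalg.norm(L2-R2))
L=(L+L2)/2;R=(R+R2)/2
y=(L-R);y/=np.linalg.norm(y);y[2]=0;x=np.array([y[1],-y[0],0]);o=(L+R)/2+.08*x;o[2]=0
yaw=np.arctan2(x[1],x[0]);print('origin',o,'yaw',yaw)
ch=lambda p:np.array([(p-o)@x,(p-o)@y,p[2]])
for n,p,q in(('kl',(222,370),(72,348)),('kr',(482,398),(240,478)),('edgeL',(101,105),(146,36)),('edgeR',(632,233),(440,272)),):
    P=tri(T,a(*p),S,b(*q));print(n,P,ch(P))
for n,p in(('kl',(222,370)),('kr',(482,398))): P=onz(T,*a(*p),.048);print(n,P,ch(P))
for n,p in(('kl',(72,348)),('kr',(240,478))): P=onz(S,*b(*p),.048);print(n,P,ch(P))
for p in((152,322),(310,362),(411,351),(570,393)): P=onz(T,*a(*p),.058);print('front',ch(P))
P=onz(T,*a(362,350),.055);print('jar',P,ch(P))
# predicted check
W=lambda c:o+x*c[0]+y*c[1]+np.array([0,0,c[2]])
print(proj(T,[W((80,180,0))*0+W((.08,.18,.098)),W((.08,-.18,.098))]))
```

```text
rimTop [0.5896 0.3012 0.098 ] [ 0.5036 -0.0522  0.098 ] 0.3636794289565158
rimS [0.5854 0.2865 0.098 ] [ 0.5022 -0.0516  0.098 ] 0.3481415189530801
origin [0.6229 0.102  0.    ] yaw -0.23990090321084878
kl [0.4948 0.2437 0.0472] [-0.1581  0.1072  0.0472]
kr [0.4739 0.0421 0.0467] [-0.1305 -0.0936  0.0467]
edgeL [0.6614 0.2857 0.2377] [-0.0063  0.1876  0.2377]
edgeR [ 0.574  -0.0696  0.2422] [-0.0068 -0.1783  0.2422]
kl [0.4928 0.2453 0.048 ] [-0.1604  0.1083  0.048 ]
kr [0.4728 0.043  0.048 ] [-0.1318 -0.0929  0.048 ]
kl [0.496  0.2409 0.048 ] [-0.1563  0.1048  0.048 ]
kr [0.4742 0.0402 0.048 ] [-0.1298 -0.0953  0.048 ]
front [-0.138   0.1684  0.058 ]
front [-0.1378  0.0416  0.058 ]
front [-0.1104 -0.0317  0.058 ]
front [-0.1117 -0.1582  0.058 ]
jar [0.5087 0.1357 0.055 ] [-0.1189  0.0056  0.055 ]
[[180.9787 142.7389]
 [345.2791 183.3684]]
```

The top view shows the chest with the lid leaning open, the left knob at crop pixel (222,370), the right knob at (482,398), the jar between them at (362,350), and the stone lying flat in the till. Measured: left drawer about 57 mm out, right about 30 mm, lid about 0.98 rad.

>>> move_arm --moves '[0.021, -0.024, 0, 0.01, 0.04, 0.042, -0.048, 0, 0.02, 0, 0.063, -0.072, 0, 0.03, 0, 0.085, -0.096, 0, 0.04, 0, 0.106, -0.12, 0, 0.05, 0, 0.127, -0.144, 0, 0.06, 0, 0.148, -0.168, 0, 0.07, 0, 0.169, -0.192, 0, 0.08, 0, 0.19, -0.216, 0, 0.09, 0, 0.211, -0.24, 0, 0.09, 0, 0.232, -0.264, 0, 0.09, 0, 0.2535, -0.287, 0, 0.09, 0]'

```text
clock: 1.1
tcp_pos: [0.4402, 0.2555, 0.239]
orientation: [-0.0, 0.12, 0.993, -0.0]
wrist_force: [0.3, 1.3, -0.4]
finger_gap: -0.0001
grip_force: 0.0
```

>>> move_arm --moves '[0, 0, -0.03, 0, 0, 0, 0, -0.06, 0, 0, 0, 0, -0.09, 0, 0, 0, 0, -0.12, 0, 0, 0, 0, -0.14, 0, 0, 0, 0, -0.16, 0, 0, 0, 0, -0.175, 0, 0, 0, 0, -0.185, 0, 0, 0, 0, -0.193, 0, 0, 0, 0, -0.193, 0, 0]'

```text
clock: 1.93
tcp_pos: [0.4388, 0.2566, 0.0449]
orientation: [-0.001, 0.12, 0.993, -0.001]
wrist_force: [0.5, -0.0, -0.1]
finger_gap: 0.0001
grip_force: 0.0
```

>>> move_arm --moves '[0.0078, -0.0019, 0, 0, 0, 0.0155, -0.0038, 0, 0, 0, 0.0233, -0.0057, 0, 0, 0, 0.0311, -0.0076, 0, 0, 0, 0.0369, -0.009, 0, 0, 0, 0.0408, -0.01, 0, 0, 0, 0.0447, -0.0109, 0, 0, 0, 0.0486, -0.0119, 0, 0, 0, 0.0525, -0.0128, 0, 0, 0, 0.0563, -0.0138, 0, 0, 0, 0.0602, -0.0147, 0, 0, 0, 0.0641, -0.0157, 0, 0, 0]'

```text
clock: 2.93
tcp_pos: [0.5039, 0.2412, 0.0462]
orientation: [-0.0, 0.12, 0.993, -0.0]
wrist_force: [-1.5, 0.7, 1.9]
finger_gap: 0.0
grip_force: 1.1
```

Run:
```python
from h import *
c=snap('scene','s1.png'); d=snap('top','t1.png')
a=cv2.imread('pics/t1.png')[130:310,130:350]; b=cv2.imread('pics/s1.png')[95:285,190:400]
cv2.imwrite('pics/m1.png',np.hstack([cv2.resize(x,(400,400),interpolation=cv2.INTER_CUBIC) for x in (a,b)]))
```

```text
(no output)
```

View pics/m1.png

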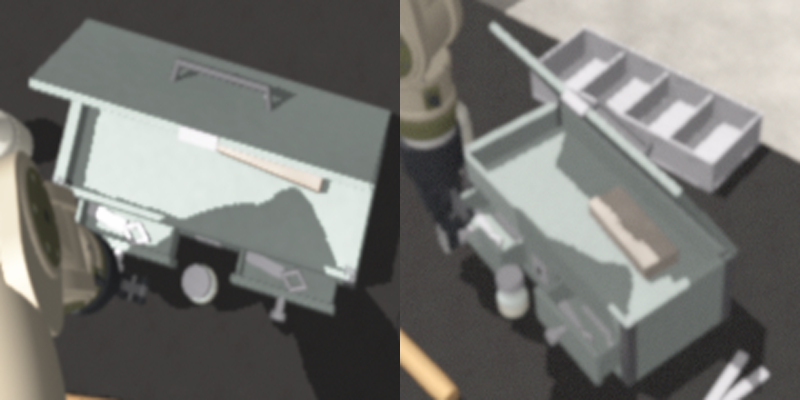

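The fingers bear on the left knob and the drawer is about half closed; jar and stone are undisturbed. Continuing.

>>> move_arm --moves '[0.0039, -0.001, 0, 0, 0, 0.0078, -0.0019, 0, 0, 0, 0.0117, -0.0029, 0, 0, 0, 0.0155, -0.0038, 0, 0, 0, 0.0189, -0.0046, 0, 0, 0, 0.0218, -0.0053, 0, 0, 0, 0.0243, -0.0059, 0, 0, 0, 0.0262, -0.0064, 0, 0, 0, 0.0282, -0.0069, 0, 0, 0, 0.0296, -0.0073, 0, 0, 0, 0.0311, -0.0076, 0, 0, 0]'

```text
clock: 3.95
tcp_pos: [0.5349, 0.2336, 0.0462]
orientation: [-0.0, 0.12, 0.993, -0.0]
wrist_force: [-1.9, -0.4, -0.6]
finger_gap: -0.0
grip_force: 1.0
```

Now in 1 mm steps until the buffer resists.

>>> move_arm --moves '[0.001, -0.0002, 0, 0, 0, 0.0019, -0.0005, 0, 0, 0, 0.0029, -0.0007, 0, 0, 0, 0.0034, -0.0008, 0, 0, 0, 0.0039, -0.001, 0, 0, 0]'

```text
clock: 4.37
tcp_pos: [0.5387, 0.2327, 0.0462]
orientation: [-0.0, 0.12, 0.993, -0.0]
wrist_force: [-2.2, -0.6, -1.1]
finger_gap: 0.0
grip_force: 1.0
```

>>> move_arm --moves '[0.0005, -0.0001, 0, 0, 0, 0.001, -0.0002, 0, 0, 0, 0.0015, -0.0004, 0, 0, 0, 0.0015, -0.0004, 0, 0, 0]'

```text
clock: 4.7
tcp_pos: [0.5396, 0.2324, 0.0462]
orientation: [-0.001, 0.12, 0.993, 0.0]
wrist_force: [-4.5, 0.3, 0.1]
finger_gap: -0.0002
grip_force: 2.3
```

>>> move_arm --moves '[0.0005, -0.0001, 0, 0, 0, 0.001, -0.0002, 0, 0, 0, 0.001, -0.0002, 0, 0, 0]'

```text
clock: 4.95
tcp_pos: [0.5397, 0.2325, 0.0462]
orientation: [-0.001, 0.119, 0.993, 0.0]
wrist_force: [-7.3, 0.3, 3.0]
finger_gap: 0.0003
grip_force: 3.7
```

>>> move_arm --moves '[0.001, -0.0002, 0, 0, 0, 0.002, -0.0005, 0, 0, 0, 0.002, -0.0005, 0, 0, 0]'

```text
clock: 5.2
tcp_pos: [0.5397, 0.2324, 0.0462]
orientation: [-0.003, 0.119, 0.993, 0.0]
wrist_force: [-13.1, 2.3, 7.8]
finger_gap: -0.0004
grip_force: 6.4
```

Left drawer is against its stop at the predicted home position. Backing off and going to the right knob.

>>> move_arm --moves '[-0.005, 0.0012, 0, 0, 0, -0.015, 0.0036, 0, 0, 0, -0.03, 0.0073, 0, 0, 0, -0.045, 0.011, 0, 0, 0, -0.06, 0.0146, 0, 0, 0, -0.075, 0.0183, 0.01, 0, 0, -0.09, 0.022, 0.02, 0, 0, -0.104, 0.0254, 0.03, 0, 0, -0.108, 0, 0.04, 0, 0, -0.111, -0.03, 0.04, 0, 0, -0.114, -0.06, 0.04, 0, 0, -0.117, -0.09, 0.04, 0, 0]'

```text
clock: 6.2
tcp_pos: [0.4273, 0.1411, 0.0873]
orientation: [0.002, 0.119, 0.993, 0.0]
wrist_force: [0.9, -1.1, -0.2]
finger_gap: -0.0
grip_force: 0.0
```

>>> move_arm --moves '[-0.002, -0.03, 0, 0, 0, -0.004, -0.06, 0, 0, 0, -0.006, -0.087, 0, 0, 0, -0.006, -0.087, -0.02, 0, 0, -0.006, -0.087, -0.035, 0, 0, -0.006, -0.087, -0.04, 0, 0, -0.006, -0.087, -0.04, 0, 0]'

```text
clock: 6.78
tcp_pos: [0.4199, 0.0545, 0.0457]
orientation: [-0.0, 0.12, 0.993, -0.0]
wrist_force: [0.6, 0.3, -0.3]
finger_gap: -0.0002
grip_force: 0.0
```

Run:
```python
from h import *
c=snap('scene','s2.png'); d=snap('top','t2.png')
a=cv2.imread('pics/t2.png')[130:310,130:350]; b=cv2.imread('pics/s2.png')[95:285,190:400]
cv2.imwrite('pics/m2.png',np.hstack([cv2.resize(x,(400,400),interpolation=cv2.INTER_CUBIC) for x in (a,b)]))
```

```text
(no output)
```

View pics/m2.png

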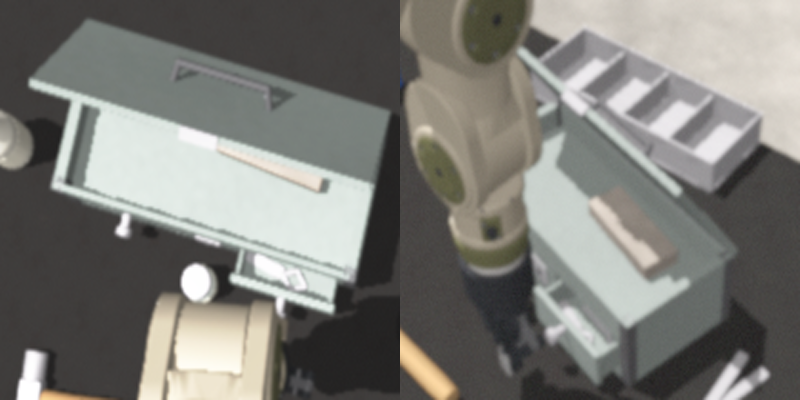

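The left drawer is flush (knob at about (122,225)), the jar is untouched, and the hand stands in front of the right knob. Pushing the right drawer.

>>> move_arm --moves '[0.0078, -0.0019, 0, 0, 0, 0.0155, -0.0038, 0, 0, 0, 0.0233, -0.0057, 0, 0, 0, 0.0311, -0.0076, 0, 0, 0, 0.0369, -0.009, 0, 0, 0, 0.0408, -0.01, 0, 0, 0, 0.0447, -0.0109, 0, 0, 0, 0.0486, -0.0119, 0, 0, 0, 0.0525, -0.0128, 0, 0, 0, 0.0563, -0.0138, 0, 0, 0, 0.0602, -0.0147, 0, 0, 0, 0.0632, -0.0155, 0, 0, 0]'

```text
clock: 7.88
tcp_pos: [0.4836, 0.0391, 0.0461]
orientation: [-0.0, 0.12, 0.993, 0.0]
wrist_force: [-2.1, 1.1, -0.8]
finger_gap: 0.0002
grip_force: 1.1
```

>>> move_arm --moves '[0.0019, -0.0005, 0, 0, 0, 0.0034, -0.0008, 0, 0, 0, 0.0049, -0.0012, 0, 0, 0, 0.0058, -0.0014, 0, 0, 0, 0.0068, -0.0017, 0, 0, 0, 0.0078, -0.0019, 0, 0, 0, 0.0078, -0.0019, 0, 0, 0]'

```text
clock: 8.47
tcp_pos: [0.4913, 0.0372, 0.0462]
orientation: [-0.0, 0.12, 0.993, 0.0]
wrist_force: [-2.3, 0.8, -1.5]
finger_gap: -0.0003
grip_force: 0.9
```

>>> move_arm --moves '[0.0005, -0.0001, 0, 0, 0, 0.001, -0.0002, 0, 0, 0, 0.0015, -0.0004, 0, 0, 0, 0.002, -0.0005, 0, 0, 0, 0.0025, -0.0006, 0, 0, 0, 0.0025, -0.0006, 0, 0, 0]'

```text
clock: 8.97
tcp_pos: [0.4913, 0.0372, 0.0462]
orientation: [-0.002, 0.119, 0.993, 0.0]
wrist_force: [-8.7, 2.0, 4.8]
finger_gap: -0.0
grip_force: 4.6
```

>>> move_arm --moves '[0.001, -0.0002, 0, 0, 0, 0.0018, -0.0004, 0, 0, 0, 0.0018, -0.0004, 0, 0, 0]'

```text
clock: 9.22
tcp_pos: [0.4914, 0.0372, 0.0462]
orientation: [-0.004, 0.119, 0.993, 0.0]
wrist_force: [-13.7, 2.1, 10.9]
finger_gap: -0.0
grip_force: 7.0
```

Both drawers are home. Retreat, rise, then go over the lid's free edge.

>>> move_arm --moves '[-0.005, 0.0012, 0, 0, 0, -0.02, 0.0049, 0, 0, 0, -0.04, 0.0098, 0, 0, 0, -0.06, 0.0147, 0, 0, 0, -0.08, 0.0195, 0.02, 0, 0, -0.08, 0.0195, 0.06, 0, 0, -0.08, 0.0195, 0.1, 0, 0, -0.08, 0.0195, 0.14, 0, 0, -0.08, 0.0195, 0.18, 0, 0, -0.08, 0.0195, 0.22, 0, 0, -0.08, 0.0195, 0.25, 0, 0, -0.08, 0.0195, 0.264, 0, 0]'

```text
clock: 10.22
tcp_pos: [0.4184, 0.0555, 0.3159]
orientation: [0.005, 0.12, 0.993, 0.0]
wrist_force: [0.6, 0.1, 0.1]
finger_gap: 0.0
grip_force: 0.0
```

>>> move_arm --moves '[0, 0, 0, 0, 0]'

```text
clock: 10.3
tcp_pos: [0.4188, 0.0555, 0.3151]
orientation: [0.006, 0.12, 0.993, 0.0]
wrist_force: [0.9, 0.5, 0.7]
finger_gap: 0.0003
grip_force: 0.0
```

Run:
```python
from h import *
np.set_printoptions(precision=4,suppress=True)
c=snap('scene','s3.png'); d=snap('top','t3.png')
a=cv2.imread('pics/t3.png')[130:310,130:350]; b=cv2.imread('pics/s3.png')[95:285,190:400]
cv2.imwrite('pics/m3.png',np.hstack([cv2.resize(x,(400,400),interpolation=cv2.INTER_CUBIC) for x in (a,b)]))
```

```text
(no output)
```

View pics/m3.png

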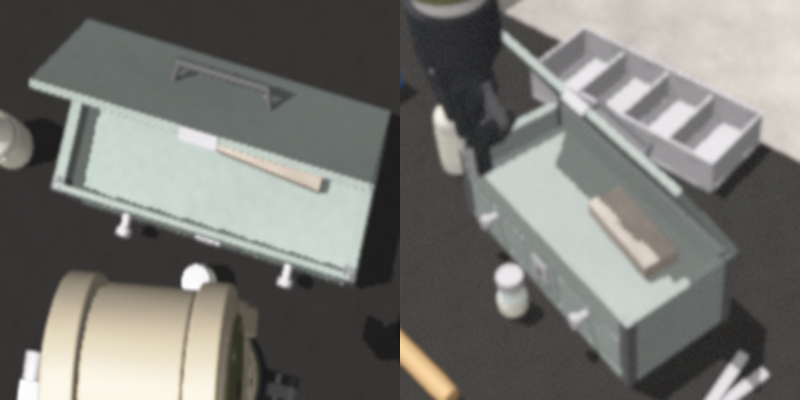

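Both drawers are flush (knobs at (122,225) and (285,278)), nothing else moved. Now over the lid.

>>> move_arm --moves '[0.031, 0.005, 0, 0, 0, 0.062, 0.0103, 0, 0, 0, 0.094, 0.0155, 0, 0, 0, 0.125, 0.0207, 0, 0, 0, 0.156, 0.026, 0, 0, 0, 0.187, 0.031, 0, 0, 0, 0.219, 0.036, 0, 0, 0, 0.25, 0.0415, 0, 0, 0, 0.25, 0.0415, -0.02, 0, 0, 0.25, 0.0415, -0.045, 0, 0, 0.25, 0.0415, -0.06, 0, 0, 0.25, 0.0415, -0.07, 0, 0]'

```text
clock: 11.4
tcp_pos: [0.6645, 0.0972, 0.2351]
orientation: [-0.003, 0.12, 0.993, -0.0]
wrist_force: [-0.9, -0.3, -0.2]
finger_gap: -0.0001
grip_force: 0.0
```

Run:
```python
from h import *
th0=.976;o=np.array([.6243,.108]);x=np.array([.9714,-.2376])
s=env.get_state();p=s['tcp_pos'];print(p,s['wrist_force'])
print('cx',(p[:2]-o)@x,'cy',(p[:2]-o)@np.array([.2376,.9714]))
r=.145
for th in np.append(np.arange(1.05,0,-.0785),[0]):
    X=.08-r*np.cos(th)+.008*np.sin(th)+.011; Z=.098+r*np.sin(th)+.008*np.cos(th)+.008
    w=o+X*x; print(round(th,3),np.round([w[0]-p[0],w[1]-p[1],Z-p[2]],4))
```

```text
[0.66452335 0.09720297 0.23507492] [-0.93238654 -0.33817488 -0.23247005]
cx 0.041638332365118 cy -0.0009311652686096079
1.05 [-0.0152  0.0047  0.0007]
0.972 [-0.0249  0.007  -0.0048]
0.893 [-0.0341  0.0093 -0.0111]
0.814 [-0.0428  0.0114 -0.0181]
0.736 [-0.051   0.0134 -0.0258]
0.658 [-0.0586  0.0153 -0.0341]
0.579 [-0.0655  0.017  -0.043 ]
0.5 [-0.0717  0.0185 -0.0525]
0.422 [-0.0771  0.0198 -0.0624]
0.343 [-0.0818  0.021  -0.0727]
0.265 [-0.0857  0.0219 -0.0834]
0.186 [-0.0888  0.0227 -0.0943]
0.108 [-0.091   0.0232 -0.1055]
0.029 [-0.0924  0.0236 -0.1168]
0.0 [-0.0927  0.0236 -0.1211]
```

>>> move_arm --moves '[-0.0076, 0.0024, 0.0005, 0, 0, -0.0152, 0.0047, 0.0007, 0, 0, -0.02, 0.0058, -0.002, 0, 0, -0.0249, 0.007, -0.0048, 0, 0, -0.0295, 0.0082, -0.008, 0, 0, -0.0341, 0.0093, -0.0111, 0, 0, -0.0385, 0.0104, -0.0146, 0, 0, -0.0428, 0.0114, -0.0181, 0, 0, -0.0469, 0.0124, -0.022, 0, 0, -0.051, 0.0134, -0.0258, 0, 0, -0.0548, 0.0144, -0.03, 0, 0, -0.0586, 0.0153, -0.0341, 0, 0]'

```text
clock: 12.4
tcp_pos: [0.6065, 0.1127, 0.2056]
orientation: [-0.0, 0.12, 0.993, 0.0]
wrist_force: [-0.3, 0.4, 1.9]
finger_gap: -0.0002
grip_force: 1.0
```

Run:
```python
from h import *
c=snap('scene','s4.png'); d=snap('top','t4.png')
a=cv2.imread('pics/t4.png')[130:310,130:350]; b=cv2.imread('pics/s4.png')[95:285,190:400]
cv2.imwrite('pics/m4.png',np.hstack([cv2.resize(x,(400,400),interpolation=cv2.INTER_CUBIC) for x in (a,b)]))
```

```text
(no output)
```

View pics/m4.png

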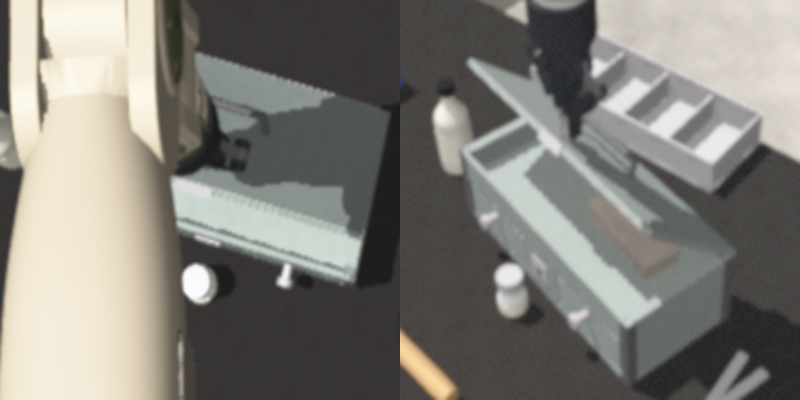

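The fingertips bear on the lid near its free edge and it is swinging down (edge at about (570,140) in the right half). Continuing along the arc.

>>> move_arm --moves '[-0.0035, 0.0009, -0.0045, 0, 0, -0.0069, 0.0017, -0.0089, 0, 0, -0.01, 0.0025, -0.0137, 0, 0, -0.0131, 0.0032, -0.0184, 0, 0, -0.0158, 0.0039, -0.0234, 0, 0, -0.0185, 0.0045, -0.0283, 0, 0, -0.0209, 0.0051, -0.0335, 0, 0, -0.0232, 0.0057, -0.0386, 0, 0, -0.0252, 0.0062, -0.044, 0, 0, -0.0271, 0.0066, -0.0493, 0, 0, -0.0287, 0.007, -0.0548, 0, 0, -0.0302, 0.0074, -0.0602, 0, 0]'

```text
clock: 13.5
tcp_pos: [0.5765, 0.12, 0.1453]
orientation: [-0.0, 0.12, 0.993, 0.0]
wrist_force: [-1.0, 1.5, 0.4]
finger_gap: 0.0001
grip_force: 0.8
```

>>> move_arm --moves '[-0.001, 0.0002, -0.004, 0, 0, -0.0016, 0.0004, -0.008, 0, 0, -0.0022, 0.0005, -0.012, 0, 0, -0.0027, 0.0007, -0.015, 0, 0, -0.003, 0.0008, -0.018, 0, 0, -0.0033, 0.0008, -0.02, 0, 0, -0.0035, 0.0008, -0.022, 0, 0, -0.0036, 0.0009, -0.0235, 0, 0, -0.0037, 0.0009, -0.025, 0, 0, -0.0038, 0.0009, -0.026, 0, 0, -0.0039, 0.0009, -0.027, 0, 0, -0.0039, 0.0009, -0.027, 0, 0]'

```text
clock: 14.5
tcp_pos: [0.573, 0.1209, 0.1189]
orientation: [0.0, 0.12, 0.993, 0.0]
wrist_force: [0.5, -0.2, 0.4]
finger_gap: -0.0
grip_force: 0.0
```

>>> move_arm --moves '[0, 0, -0.001, 0, 0, 0, 0, -0.002, 0, 0, 0, 0, -0.003, 0, 0, 0, 0, -0.004, 0, 0, 0, 0, -0.004, 0, 0]'

```text
clock: 14.92
tcp_pos: [0.573, 0.1208, 0.1148]
orientation: [-0.0, 0.12, 0.993, 0.0]
wrist_force: [-0.2, 0.2, -0.7]
finger_gap: -0.0001
grip_force: 0.0
```

>>> move_arm --moves '[0, 0, -0.0007, 0, 0, 0, 0, -0.0014, 0, 0, 0, 0, -0.002, 0, 0, 0, 0, -0.002, 0, 0]'

```text
clock: 15.25
tcp_pos: [0.573, 0.1208, 0.114]
orientation: [0.0, 0.12, 0.993, 0.0]
wrist_force: [-3.9, 0.7, 7.4]
finger_gap: -0.0002
grip_force: 3.6
```

Run:
```python
from h import *
s=env.get_state();print(s['tcp_pos'],s['wrist_force'],s['grip_force'])
c=snap('scene','s5.png'); d=snap('top','t5.png')
b=cv2.imread('pics/s5.png')[95:285,190:400]
cv2.imwrite('pics/m5.png',cv2.resize(b,(660,597),interpolation=cv2.INTER_CUBIC))
```

```text
[0.57302399 0.12080855 0.11403615] [-3.90372167  0.70183969  7.35699877] 3.6475650151987793
```

View pics/m5.png

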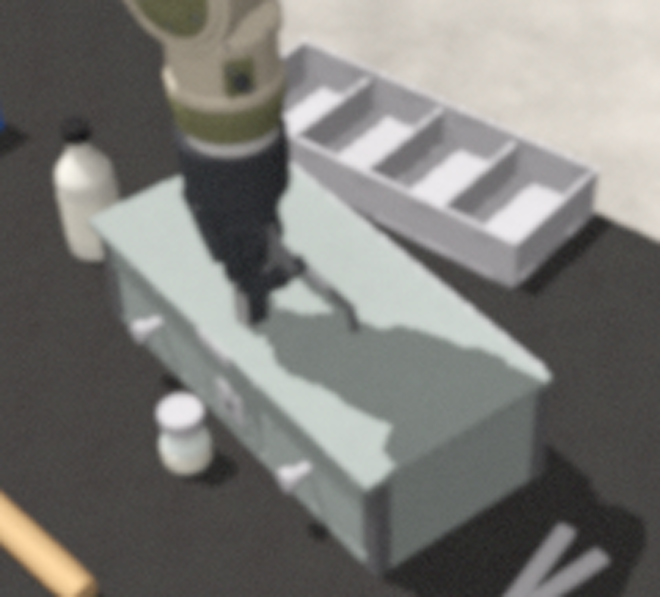

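The lid lies flat on the rim with the fingertips resting on it, both drawers flush. One slightly firmer press, then straight up and away.

>>> move_arm --moves '[0, 0, -0.001, 0, 0, 0, 0, -0.002, 0, 0, 0, 0, -0.002, 0, 0]'

```text
clock: 15.6
tcp_pos: [0.5731, 0.1208, 0.1139]
orientation: [0.001, 0.12, 0.993, 0.0]
wrist_force: [-7.1, -1.2, 17.7]
finger_gap: -0.0001
grip_force: 9.2
```

>>> move_arm --moves '[0, 0, 0.003, 0, 0, 0, 0, 0.01, 0, 0, 0, 0, 0.03, 0, 0, 0, 0, 0.06, 0, 0, 0, 0, 0.09, 0, 0, -0.02, 0, 0.12, 0, 0, -0.05, 0, 0.14, 0, 0, -0.08, 0, 0.15, 0, 0, -0.11, 0, 0.15, 0, 0, -0.14, 0, 0.15, 0, 0, -0.16, 0, 0.15, 0, 0, -0.16, 0, 0.15, 0, 0]'

```text
clock: 16.6
tcp_pos: [0.4092, 0.1209, 0.2615]
orientation: [-0.001, 0.119, 0.993, -0.0]
wrist_force: [0.5, 0.6, -0.4]
finger_gap: 0.0003
grip_force: 0.0
```

Run:
```python
from h import *
s=env.get_state();print(s['tcp_pos'],s['wrist_force'],s['clock'])
c=snap('scene','s6.png'); d=snap('top','t6.png')
a=cv2.imread('pics/t6.png')[110:310,110:390]; b=cv2.imread('pics/s6.png')[95:285,190:400]
cv2.imwrite('pics/m6.png',np.hstack([cv2.resize(x,(400,400),interpolation=cv2.INTER_CUBIC) for x in (a,b)]))
```

```text
[0.40916196 0.12092365 0.26154701] [ 0.46180239  0.58728896 -0.39249597] 16.6
```

View pics/m6.png

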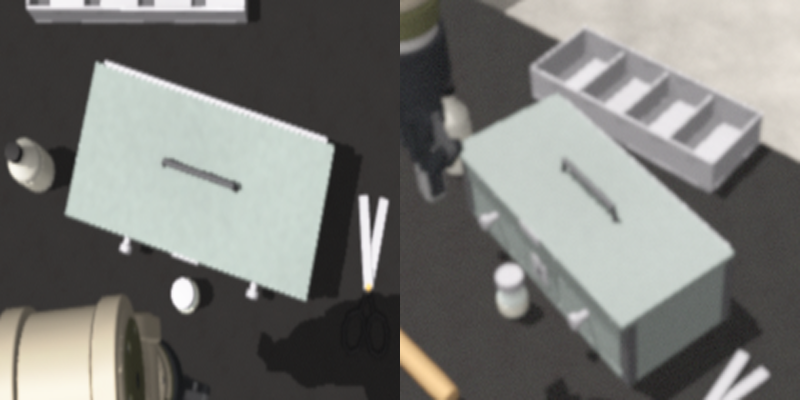

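The lid is shut flat, both drawers are flush, the jar, bottle and tools are in place, and the hand is clear.

```bash
python3 -c "
from workcell import env
print(env.hand_in())"
```

```text
the job is handed in; nothing more can be done
None
```

The chest is closed and the job is handed in (no verdict was returned): both drawers were pushed home first, then the lid was pushed shut. The final pictures show the jar, bottle and scissors where they were and the hand clear, at about 17 s; the highest wrist-force reading was about 19 N.

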